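# Slide the gouge crate home into its bay

### The job

Push the heavy gouge crate along the bench into the green parking bay until its blue base sits square and flush against the stop bar at the back. Push it low, on the blue base board only, so that it slides upright and does not rock or tip; do not lift it or touch the wooden box or the handles above the base. Leave the other tools around it where they are, and finish with the hand clear of everything.

Things in the scene. Friction and masses are not known exactly. Their poses are not given: they have to be found in the camera images.
- crate: The crate's blue base board, 200 mm wide (y), 40 high, from x = -115 (its rear face, towards the robot: push here) to x = +47 (its front, towards the bay). Origin on its underside, under the middle of the box; z up. Loose. With its load it weighs 1.2 to 1.9 kg and takes 6 to 14 N to slide (more if the hand also bears down on it). Pushed higher than about 80 mm above the bench it can tip forward instead of sliding.
- crate_box: Slatted pale wooden box fixed on the front of the base (they move as one), not to be touched: x = -43 to +43, 175 mm wide (y), from 40 to 160 above the bench; gouge handles stand up out of it to 232. Origin at its underside's centre, 40 above the crate's. The base sticks out 72 behind it, so a hand pointing down fits behind the base with its fingertips near the bench.
- bay: Green wooden cleats fixed on the bench, open to -x. Origin: where the crate's origin belongs when home; x points into the bay, as does the parked crate's x. Stop bar: face at x = +47 mm, 310 long, 40 high. Side cleats 35 high, inner faces at y = +-120 (20 clearance each side) from x = -35 to 47, lead-ins flaring out at 0.5 rad to about x = -85, y = +-149. No floor.
- gouge_a: Bystander, to be left alone: gouge (carving chisel) with dark wooden handle lying on the bench, 225 long; origin at its underside. Sizes in mm.
- gouge_b: Bystander, to be left alone: gouge with black handle lying on the bench, 225 long; origin at its underside. Sizes in mm.
- mallet: Bystander, to be left alone: round wooden carver's mallet standing on its head, 86 diameter, 240 tall; origin at its underside. Sizes in mm.
- paint_pail: Bystander, to be left alone: small open white pail with two dark side loops, 96 diameter, 95 tall; origin at its underside. Sizes in mm.
- oilstone: Bystander, to be left alone: grey sharpening stone on a dark wooden block, 190 x 65 x 38; origin at its underside. Sizes in mm.
- rosette: Bystander, to be left alone: carved wooden rosette lying flat, 90 diameter, about 35 tall; origin at its underside. Sizes in mm.

How it is judged:
By the outcome, as a careful person would: the job done as asked, in the order asked, and still so for the second after the job is handed in, with the robot touching nothing.
It also fails if it takes over 59 s, if anything falls off the work surface, if the arm or the gripper's body presses on something with over 40 N, if the wrist force passes 120 N, or if a joint passes its speed limit or range.

### The arm

A 6-joint arm with a two-finger parallel gripper is mounted at the origin on the work surface. World frame = base frame: x ahead of the robot, y to its left, z up, the work surface at z = 0. Lengths are in m, angles in rad, forces in N, time in s.
With the tool pointing down it reaches from about 0.375 to 0.9 m from the base axis. Payload 3.1 kg.
Tool frame: the origin (TCP) lies midway between the tips of the shut fingers; the grasp point (between the pads) lies 19 mm behind it (manip.hold_point_z is the distance from the TCP to the grasp point, in m); x points along the fingers, y is the direction in which the jaws open and shut, and the axes are right-handed (so a half turn about x gives the same grasp; the last joint's range is limited). The gripper opens to 85 mm and grips with 20 to 120 N. Pads are 22 mm wide; open, the fingers measure 114 mm over their backs; the gripper's body (76 mm by 85 mm) begins 54 mm behind the grasp point. The pads swing forward as they close: fully open they stand 13 mm farther back than shut.
Start: joints at [0.998, 0.527, 1.433, -0, 1.181, -0.178], TCP at [0.24, 0.577, 0.205] pointing down, gripper open.
Joint ranges: [-3.08, 3.08], [-0.75, 2.2], [0.22, 2.44], [-1.43, 4.57], [0, 2.65], [-2.85, 2.85]. Speed limits (rad/s): [2.79, 2.79, 3.14, 3.14, 3.14, 3.14].

### API

Orientations are given as a unit quaternion [x, y, z, w].
In Python, from station import manip, snapshot gives the robot as it stands.
- The arm moves only by the tool play_rows, never from a script. Its argument "series" is a list of rows, each a list of 4 numbers: the shift along the tool's x, y, z in m, then the turn about the tool's x in degrees. In form: [[tx, ty, tz, spin], ...]. A call has 1 to 20 rows; each row is the pose to reach, as a shift and turn from the pose measured when the call began, along the tool's axes at that moment; what a row does not reach only later rows make up. A row lasts 1/10 s, in which the tool goes at most 50 mm and 8.59 degrees, less where a joint would pass 70% of its speed; a pose out of reach is approached as far as the arm can. A call with a gripper value outside its range is refused whole. "claw" is the opening in per cent of the stroke, from 0 (shut) to 100 (fully open), set as the call begins (left out, the last holds). The fingers move at their own pace and stop on an object; "force" is the grip in N (left out, the last holds). Time passes only in rows, so rows that repeat a pose let the fingers close. It gives the time, the measured TCP pose, the force and the opening at its end, in the units of the state.
- manip.sense(): the state, without advancing time (a new reading comes with each control period).
- snapshot(name): name is "scene" or "top" or "wrist"; returns a dict with "image" (420x560x3 uint8, blue, green, red), "depth" (420x560 float32, m along the optical axis (not along the pixel's ray), 0 where there is no reading), "fov_y" (degrees; the focal length in pixels is half the picture's height over the tangent of half this angle, whatever the lens; pixels are square), "cx", "cy" (the principal point, pixels), "R" (3x3) and "t" (3): a world point X has camera coordinates R X + t. Camera axes: x right, y down, z forward; pixel columns grow to the right and rows downward; lengths in m; the calibration is good to about 2 mm. The wrist camera is an equidistant fisheye: a pixel r from the principal point sees the ray r / f radians off the axis. A picture is of the moment at which its call begins.
- manip.sign_off(): hands the job in, once; it reports no verdict.
The state is a dict: "t": time; "q": joint angles; "qd": joint speeds; "tau": joint torques, N m; "tcp_pos": TCP position; "tool_rot": TCP orientation; "force": force on the tool from outside, world axes, zero at the start; "ft_torque": the same for the moment, N m; "finger_gap": opening from 0.0 (shut) to 1.0 (fully open).
Only numpy, scipy, OpenCV 4.12 (cv2) and the standard library are available. Lean on these libraries where they do the work, as an engineer would, in place of code of your own. Each camera call takes 0.05 s, during which the arm holds its last target.

## Working session

There is one attempt and no reset: what is moved stays moved. The work goes in short steps, Python scripts to look and compute and a tool call to move; the robot and the scene stay as the last step left them, time stands still between calls to the robot, and variables do not carry over. Pictures are saved under pics/ and viewed, and the job is handed in when it is done.

Besides the shell and the picture viewer there is one more tool, called after "Request:" as a command line: name --pt "numbers of a row" for each row, then --argument value for the rest. play_rows: Moves the arm, as the interface text tells. Its arguments: {"type":"object","properties":{"series":{"type":"array","items":{"type":"array","items":{"type":"number"}}},"claw":{"type":"number"},"force":{"type":"number"}},"required":["series"]}

```bash
ls; mkdir -p pics; python3 - <<'E'
from station import manip, snapshot
import cv2,pickle
s=manip.sense();print(s)
for n in("scene","top"):
    d=snapshot(n);cv2.imwrite(f"pics/{n}0.png",d["image"]);pickle.dump(d,open(f"{n}0.pkl","wb"));print(n,d["fov_y"],d["cx"],d["cy"],d["R"],d["t"])
E
```

```text
pics
{'t': 0.0, 'q': array([ 9.97487493e-01,  5.28449818e-01,  1.43389488e+00,  1.47638372e-05,
        1.18139016e+00, -1.78500500e-01]), 'qd': array([ 2.97919159e-03,  2.92054057e-06, -2.99043849e-04, -1.96496327e-03,
        1.54530395e-03, -4.76643155e-04]), 'tau': array([ 1.64244211e-04, -4.42358673e+01, -1.78025061e+01, -2.98078185e-04,
        8.52419558e-03,  2.66249849e-07]), 'tcp_pos': array([0.2399433 , 0.57628104, 0.20444608]), 'tool_rot': array([ 0.13798016,  0.6936558 , -0.13938561,  0.69309073]), 'force': array([0.22810648, 0.05102283, 1.3446135 ]), 'ft_torque': array([-0.00495882, -0.02210524,  0.00529745]), 'finger_gap': 0.9988784868849713}
scene 56.4100509254432 282.6665757976197 199.5427951117791 [[ 0.30787603  0.95135891  0.01133876]
 [ 0.52559757 -0.16013416 -0.83552633]
 [-0.79306969  0.26319816 -0.5493334 ]] [-0.21236493 -0.27177877  1.74685358]
top 55.223694563624214 282.04109331272724 209.3253092108681 [[-0.01932647 -0.99980551  0.00392821]
 [-0.99628204  0.01892815 -0.0840466 ]
 [ 0.0839559  -0.00553793 -0.99645408]] [0.04533832 0.60429258 1.02580374]
```

View pics/scene0.png

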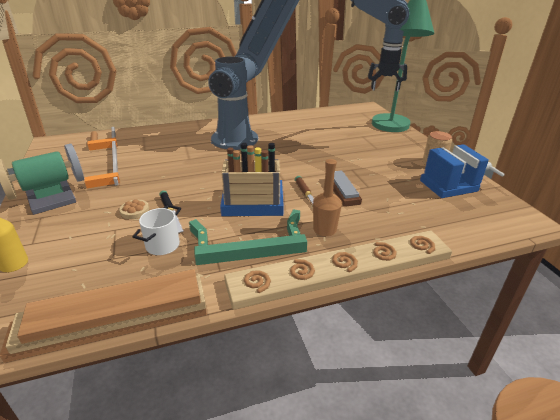

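View pics/top0.png

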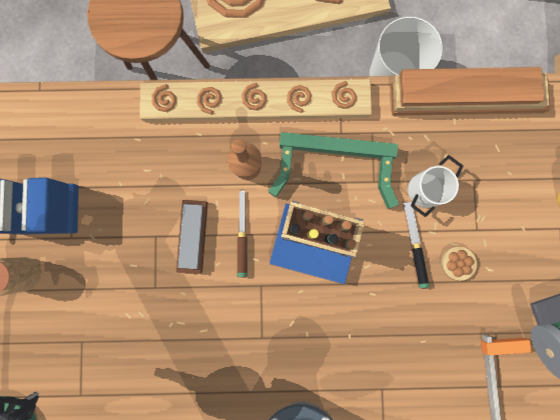

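The scene view shows the crate in front of the robot and the bay beyond it. In the top view the blue base is around (313,255) and is yawed. The green stop bar runs from (280,140) to (397,150). The gouges lie at (242,235) and (417,245), and the mallet stands at (243,160). Next I'll measure the base and bay.

```bash
cat > h.py <<'E'
import numpy as np,cv2
def f(d): return d["image"].shape[0]/2/np.tan(np.radians(d["fov_y"]/2))
def cloud(d):
    F=f(d);Z=d["depth"];v,u=np.mgrid[:Z.shape[0],:Z.shape[1]]
    P=np.stack([(u-d["cx"])/F*Z,(v-d["cy"])/F*Z,Z],-1)
    return (P-d["t"])@d["R"]
def onplane(d,uv,z):
    F=f(d);uv=np.atleast_2d(uv).astype(float)
    r=np.c_[(uv[:,0]-d["cx"])/F,(uv[:,1]-d["cy"])/F,np.ones(len(uv))]@d["R"]
    c=-d["R"].T@d["t"];return c+r*((z-c[2])/r[:,2])[:,None]
def proj(d,X):
    c=np.atleast_2d(X)@d["R"].T+d["t"];return c[:,:2]/c[:,2:]*f(d)+[d["cx"],d["cy"]]
def masks(d):
    h=cv2.cvtColor(d["image"],cv2.COLOR_BGR2HSV);H,S,V=h[...,0],h[...,1],h[...,2]
    return (H>100)&(H<130)&(S>120)&(V>50),(H>65)&(H<95)&(S>90)&(V>40)
def rect(p):
    r=cv2.minAreaRect((p[:,:2]*1000).astype(np.float32));return r,cv2.boxPoints(r)
def measure(d):
    P=cloud(d);b,g=masks(d);W=(P[...,0]>.3)&(P[...,0]<.95)&(abs(P[...,1]+.05)<.3)
    v,u=np.mgrid[:420,:560]
    out={}
    for n,m,z in(("base",b,.04),("bar",g,.04)):
        m=m&W&(P[...,2]>.028)&(P[...,2]<.052)
        m=cv2.morphologyEx(m.astype(np.uint8),cv2.MORPH_OPEN,np.ones((3,3)))
        q=onplane(d,np.c_[u[m>0],v[m>0]],z)
        out[n]=q
        print(n,len(q),"medz",np.median(P[...,2][m>0]))
    return out
E
python3 - <<'E'
import pickle,numpy as np,cv2
from h import *
d=pickle.load(open("top0.pkl","rb"))
o=measure(d)
print(rect(o["base"]))
print(rect(o["bar"]))
P=cloud(d);b,g=masks(d)
# box top rim etc
for uv in [(180,202),(206,202),(178,270),(202,273),(242,192),(242,276),(408,205),(425,286),(240,145),(243,160),(433,188),(460,263)]:
    print(uv,P[uv[1],uv[0]].round(3))
q=o["bar"];
for k in range(-200,101,20):
    s=q[abs(q[:,1]*1000-k)<3]
    if len(s):print(k,(s[:,0].min()*1000).round(1),(s[:,0].max()*1000).round(1))
q=o["base"]
print("base rear")
for k in range(-140,101,10):
    s=q[abs(q[:,1]*1000-k)<3]
    if len(s):print(k,(s[:,0].min()*1000).round(1),(s[:,0].max()*1000).round(1))
E
```

```text
base 2162 medz 0.038628705941986245
bar 1659 medz 0.03802210855480067
(((515.7644653320312, -47.764183044433594), (196.37503051757812, 158.11294555664062), 73.74668884277344), array([[ 412.3864  , -119.900826],
       [ 564.1802  , -164.15417 ],
       [ 619.1425  ,   24.37246 ],
       [ 467.34875 ,   68.62581 ]], dtype=float32))
(((709.5060424804688, -107.40888977050781), (328.1193542480469, 159.8074493408203), 83.21760559082031), array([[ 610.78625, -260.8839 ],
       [ 769.47534, -279.757  ],
       [ 808.2258 ,   46.06613],
       [ 649.53674,   64.93921]], dtype=float32))
(180, 202) [0.632 0.307 0.001]
(206, 202) [0.629 0.233 0.021]
(178, 270) [0.453 0.305 0.027]
(202, 273) [ 0.442  0.249 -0.004]
(242, 192) [0.655 0.14  0.009]
(242, 276) [0.435 0.14  0.028]
(408, 205) [ 0.611 -0.301  0.011]
(425, 286) [ 0.4   -0.331  0.027]
(240, 145) [0.725 0.121 0.24 ]
(243, 160) [0.712 0.123 0.149]
(433, 188) [ 0.656 -0.372  0.006]
(460, 263) [ 0.457 -0.425  0.025]
-200 747.2 776.5
-180 750.2 779.5
-160 753.2 782.6
-140 753.6 785.6
-120 756.6 786.0
-100 759.6 789.0
-80 762.7 792.1
-60 765.7 795.1
-40 766.0 795.4
-20 769.1 798.5
0 772.1 801.5
20 719.5 804.6
40 654.2 664.7
60 649.3 657.2
base rear
-130 442.9 478.4
-120 415.3 481.1
-110 415.5 486.4
-100 418.2 489.1
-90 420.9 491.8
-80 426.1 494.6
-70 428.8 497.3
-60 431.6 500.1
-50 434.3 505.4
-40 437.0 508.1
-30 439.7 510.9
-20 442.4 513.6
-10 447.7 516.4
0 447.9 519.1
10 450.6 521.9
20 455.9 617.4
30 456.1 599.4
40 458.8 573.7
50 464.1 537.9
60 464.2 499.8
70 466.9 472.0
```

```bash
cat >> h.py <<'E'
from scipy.spatial.transform import Rotation as Rn
def fits(d):
    o=measure(d);P=cloud(d)
    q=o["bar"][:,:2]*1000
    # bar: iterate picking strip near the far (top) edge
    a=-0.124
    for _ in range(4):
        ex=np.array([np.cos(a),np.sin(a)]);ey=np.array([-ex[1],ex[0]])
        X=q@ex;Y=q@ey;far=np.percentile(X,99.5);k=X>far-34
        mid=[]; 
        for y in np.arange(Y[k].min()+15,Y[k].max()-15,5):
            s=X[k&(abs(Y-y)<3)]
            if len(s):mid.append((y,s.max(),s.min()))
        mid=np.array(mid);p=np.polyfit(mid[:,0],mid[:,1],1);a-=np.arctan(p[0])
    print("bar yaw deg",np.degrees(a),"far",np.median(mid[:,1]),"near",np.median(mid[:,2]),"Y",Y[k].min(),Y[k].max())
    r=rect(q[k]);print(r[0])
    b=rect(o["base"]);c=b[1];return o,a,r,b
E
python3 - <<'E'
import pickle
from h import *
from station import manip,snapshot
d=pickle.load(open("top0.pkl","rb"));o,a,r,b=fits(d)
P=cloud(d);_,g=masks(d)
q=P[g&(P[...,2]>.0)&(P[...,0]>.55)&(abs(P[...,1]+.1)<.2)];ex=np.array([np.cos(a),np.sin(a)]);ey=np.array([-ex[1],ex[0]])
X=q[:,:2]*1000@ex;Y=q[:,:2]*1000@ey;k=X>X.max()-80
for z in range(0,50,6):
    s=k&(abs(q[:,2]*1000-z)<3)&(X>X.max()-50)
    if s.sum():print(z,s.sum(),np.percentile(X[s],[1,50,99]).round(1),Y[s].min(),Y[s].max())
# side cleat inner faces
s=(X<X.max()-45)
for x in range(640,760,10):
    t=abs(X-x)<5
    for sg in(-1,1):
        yy=Y[t&(sg*(Y+20)>0)]
        if len(yy):print(x,sg,yy.min().round(1),yy.max().round(1))
print(-d["R"].T@d["t"])
s=manip.sense();M=Rn.from_quat(s["tool_rot"]).as_matrix();print(M)
w=snapshot("wrist");c=-w["R"].T@w["t"];print("wristcam in tool",M.T@(c-s["tcp_pos"]))
E
```

```text
base 2162 medz 0.038628705941986245
bar 1659 medz 0.03802210855480067
bar yaw deg -6.9884413141058594 far 795.8647852594675 near 765.8159953392094 Y -172.08993754623353 130.4906123982588
((772240.375, -115603.703125), (302576.75, 32668.37890625), 83.07414245605469)
6 1 [764.1 764.1 764.1] -144.46142062818325 -144.46142062818325
12 3 [751.9 756.9 760.3] -144.0104996580213 -143.2446795930591
18 2 [755.5 758.6 761.7] -144.62629186392593 -144.1397302049018
24 4 [749.6 754.7 763.4] -144.05248851002347 -70.77858110862984
30 32 [749.5 759.9 797.2] -162.615009915567 121.49792747242411
36 794 [755.4 781.  797.4] -175.1246093099077 130.5951186721548
42 588 [764.5 780.9 796.3] -172.80622133565748 130.2292563341233
48 2 [765.5 775.3 785. ] -162.97065942980035 50.829440762497846
640 -1 -188.9 -165.1
640 1 122.5 146.1
650 -1 -186.2 -160.5
650 1 118.1 143.7
660 -1 -182.7 -154.0
660 1 111.7 135.1
670 -1 -174.9 -148.9
670 1 107.0 130.6
680 -1 -171.1 -145.5
680 1 110.1 126.3
690 -1 -165.1 -142.9
700 -1 -163.8 -143.4
700 1 104.2 104.2
710 -1 -163.7 -143.1
710 1 100.6 116.6
720 -1 -162.5 -143.0
720 1 101.1 119.6
730 -1 -163.8 -142.3
730 1 102.2 118.8
740 -1 -163.1 -143.1
740 1 100.7 119.8
750 -1 -162.6 -142.7
750 1 101.5 120.3
[0.51679979 0.0395722  1.07277696]
[[-1.08779574e-03  3.84639036e-01  9.23066427e-01]
 [-1.67761809e-03  9.23064972e-01 -3.84640406e-01]
 [-9.99998001e-01 -1.96696313e-03 -3.58828738e-04]]
wristcam in tool [-1.68826507e-01  1.63169610e-04 -7.02407082e-02]
```

Request:
play_rows --pt "0 -0.03 0.032 0" --pt "0 -0.06 0.064 0" --pt "0 -0.09 0.096 0" --pt "0 -0.12 0.128 0" --pt "0 -0.15 0.16 0" --pt "0 -0.18 0.19 0" --pt "0 -0.21 0.22 0" --pt "0 -0.24 0.255 0" --pt "0 -0.267 0.285 0" --pt "0 -0.3 0.298 -1" --pt "0 -0.33 0.311 -2" --pt "0 -0.36 0.323 -3" --pt "0 -0.39 0.336 -4" --pt "0 -0.42 0.349 -5" --pt "0 -0.45 0.361 -6" --pt "0 -0.482 0.374 -6.4" --pt "0 -0.482 0.374 -6.4" --pt "0 -0.482 0.374 -6.4" --claw 100

```text
t: 1.95
tcp_pos: [0.3997, -0.0127, 0.2052]
tool_rot: [0.1, 0.7, -0.101, 0.699]
force: [-0.2, 0.3, 0.1]
finger_gap: 1.001
```

```bash
cat >> h.py <<'E'
def tool(s):
    M=Rn.from_quat(s["tool_rot"]).as_matrix();z=M[:,2];return M,np.degrees(np.arctan2(z[1],z[0]))
E
python3 - <<'E'
from h import *
from station import manip,snapshot
s=manip.sense();M,y=tool(s);print(s["t"],s["tcp_pos"],y,s["force"],s["finger_gap"],s["q"]);print(M)
c=np.array([.5158,-.0478]);a=np.radians(-16.25);e=np.array([np.cos(a),np.sin(a)]);n=np.array([-e[1],e[0]])
print((s["tcp_pos"][:2]-(c-.081*e))@np.c_[e,n])
d=snapshot("wrist");cv2.imwrite("pics/w1.png",d["image"])
E
```

```text
1.95 [ 0.39965752 -0.01270455  0.20524623] -16.367933526586548 [-0.24841364  0.25035406  0.13628478] 1.0007680165203807 [-3.12036173e-01  2.24658295e-01  1.96267208e+00 -1.50851608e-03
  9.55321169e-01 -1.59628724e+00]
[[-1.38537293e-03  2.81803055e-01  9.59471271e-01]
 [-8.47312567e-04  9.59471516e-01 -2.81804350e-01]
 [-9.99998681e-01 -1.20337618e-03 -1.09045059e-03]]
[-0.0403233   0.00119334]
```

View pics/w1.png

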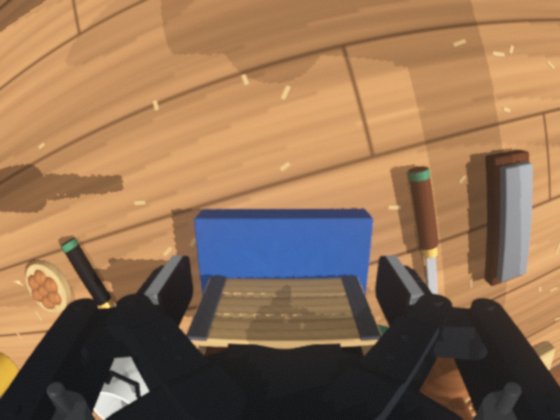

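The wrist view shows the rear face of the blue base (row ~210, columns 195–370) square to the fingers and centred between them, with the bench clear. I'll descend.

Request:
play_rows --pt "0.03 0 0 0" --pt "0.06 0 0 0" --pt "0.09 0 0 0" --pt "0.12 0 0 0" --pt "0.15 0 0 0" --pt "0.17 0 0 0" --pt "0.185 0 0 0" --pt "0.195 0 0 0" --pt "0.199 0 0 0" --pt "0.199 0 0 0" --pt "0.199 0 0 0"

```text
t: 3.1
tcp_pos: [0.3995, -0.0119, 0.0067]
tool_rot: [0.099, 0.7, -0.1, 0.7]
force: [0.8, -0.1, 0.1]
finger_gap: 0.999
```

Request:
play_rows --pt "0 0 0.005 0" --pt "0 0 0.01 0" --pt "0 0 0.015 0" --pt "0 0 0.018 0" --pt "0 0 0.021 0" --pt "0 0 0.023 0" --pt "0 0 0.025 0" --pt "0 0 0.025 0" --pt "0 0 0.025 0"

```text
t: 4.0
tcp_pos: [0.4233, -0.0188, 0.0066]
tool_rot: [0.1, 0.7, -0.1, 0.7]
force: [0.8, -0.4, 0.8]
finger_gap: 1.003
```

```bash
python3 - <<'E'
from h import *
from station import manip,snapshot
s=manip.sense();M,y=tool(s);print(s["t"],s["tcp_pos"],y,s["force"],s["finger_gap"]);print(M)
d=snapshot("wrist");cv2.imwrite("pics/w2.png",d["image"])
E
```

```text
4.0 [ 0.42331303 -0.01883795  0.00661235] -16.23865407558261 [ 0.75305409 -0.43300769  0.77950189] 1.0025602334180561
[[-1.03964513e-03  2.79637900e-01  9.60104976e-01]
 [-8.74058101e-04  9.60104874e-01 -2.79638816e-01]
 [-9.99999078e-01 -1.12991267e-03 -7.53748583e-04]]
```

View pics/w2.png

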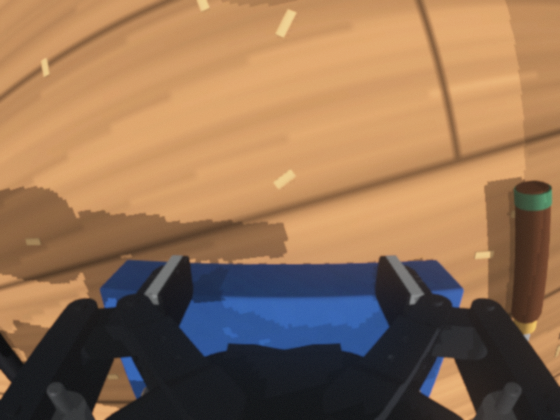

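The fingers sit just behind the lower rear edge of the base (row ~262, fingertips at columns 170 and 400), with no contact force yet. I'll push the first part of the path, turning gently.

Request:
play_rows --pt "0 0 0.002 0" --pt "0 0 0.004 0" --pt "0 0 0.006 0" --pt "0 -0.0005 0.009 -0.2" --pt "0 -0.001 0.013 -0.5" --pt "0 -0.0015 0.017 -0.7" --pt "0 -0.002 0.021 -0.9" --pt "0 -0.0025 0.025 -1.1" --pt "0 -0.003 0.029 -1.3" --pt "0 -0.0035 0.033 -1.5" --pt "0 -0.004 0.037 -1.8" --pt "0 -0.0045 0.041 -2" --pt "0 -0.005 0.045 -2.2" --pt "0 -0.0055 0.049 -2.4" --pt "0 -0.006 0.053 -2.6" --pt "0 -0.006 0.053 -2.6"

```text
t: 5.65
tcp_pos: [0.4734, -0.0398, 0.0066]
tool_rot: [0.084, 0.702, -0.084, 0.702]
force: [0.2, 0.0, -0.4]
finger_gap: 0.997
```

```bash
cat >> h.py <<'E'
B=np.array([710.6,-108.3]);BA=np.radians(-7.0)
def state(tag):
    from station import manip,snapshot
    import pickle
    s=manip.sense();M,y=tool(s);print(s["t"],s["tcp_pos"].round(4),"yaw",y.round(2),"F",s["force"].round(1),s["finger_gap"])
    d=snapshot("top");cv2.imwrite(f"pics/t{tag}.png",d["image"]);pickle.dump(d,open(f"t{tag}.pkl","wb"))
    P=cloud(d);b,g=masks(d);m=b&(P[...,2]>.028)&(P[...,2]<.052)&(P[...,0]>.3)&(abs(P[...,1]+.05)<.25)
    m=cv2.morphologyEx(m.astype(np.uint8),cv2.MORPH_OPEN,np.ones((3,3)))
    n,l,st,_=cv2.connectedComponentsWithStats(m)
    v,u=np.nonzero(m)
    q=onplane(d,np.c_[u,v],.04);r,bx=rect(q);print(r,bx.round(1).tolist())
    # longest: yaw from rect edge closest to +-90
    a=r[2];a=a-90 if a>45 else a
    yaw=np.radians(a);e=np.array([np.cos(yaw),np.sin(yaw)]);n=np.array([-e[1],e[0]])
    x=bx@e;yy=bx@n
    o=e*(x.min()-1.5+115)+n*(yy.max()+yy.min())/2
    eb=np.array([np.cos(BA),np.sin(BA)]);nb=np.array([-eb[1],eb[0]])
    print("crate yaw",a,"in bay",((o-B)@eb).round(1),((o-B)@nb).round(1),a+7.0)
    t=s["tcp_pos"][:2]*1000;print("tcp in bay",((t-B)@eb).round(1),((t-B)@nb).round(1),"tcp behind rear",(x.min()-1.5-t@e).round(1))
    return d
E
python3 -c "
from h import *
state('3')"
```

```text
5.65 [ 0.4734 -0.0398  0.0066] yaw -13.64 F [ 0.2  0.  -0.4] 0.9969802163669013
((535.8685913085938, 21.043163299560547), (53.02764892578125, 158.10321044921875), 73.85497283935547) [[452.6000061035156, 17.600000381469727], [604.4000244140625, -26.399999618530273], [619.2000122070312, 24.5], [467.29998779296875, 68.5]]
crate yaw -16.14502716064453 in bay -155.2 101.6 -9.145027160644531
tcp in bay -243.8 39.1 tcp behind rear -37.4
```

View pics/t3.png

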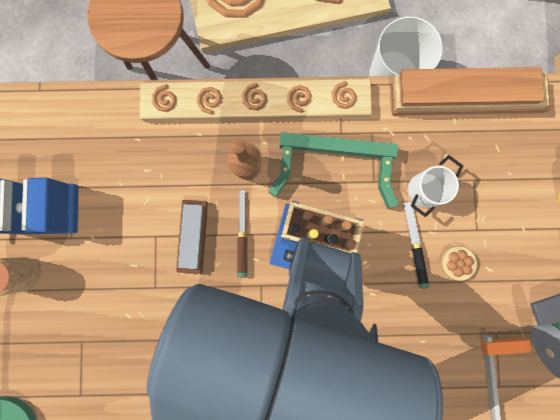

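```bash
python3 - <<'E'
from h import *
from station import manip,snapshot
for n in("wrist","scene"):
    d=snapshot(n);cv2.imwrite(f"pics/{n}3.png",d["image"])
    if n=="scene":
        cv2.imwrite("pics/scene3z.png",cv2.resize(d["image"][60:260,150:400],None,fx=3,fy=3,interpolation=2)[:600,:750])
E
```

```text
(no output)
```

View pics/wrist3.png

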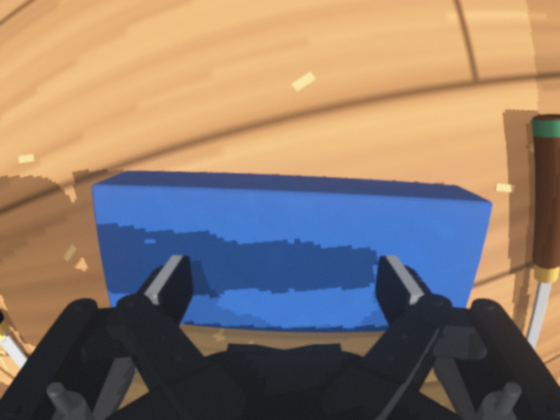

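View pics/scene3z.png

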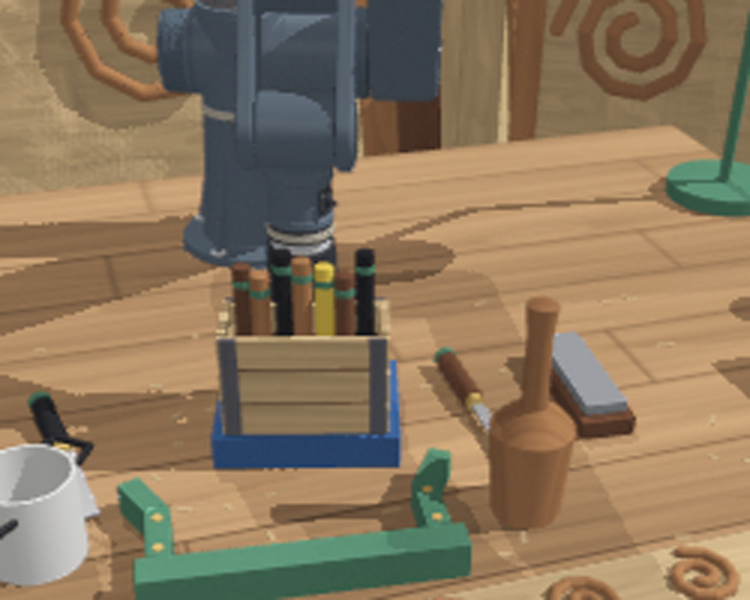

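The hand is hovering over the base rather than behind it: in the wrist picture the rear face shows at row ~180 while the fingertips are at row ~260. The crate hasn't moved and the force is about 0. The real fingertip height doesn't match what I assumed, so I'll check it before moving.

```bash
cat >> h.py <<'E'
def fcloud(d):
    F=f(d);Z=d["depth"];v,u=np.mgrid[:Z.shape[0],:Z.shape[1]]
    x=(u-d["cx"]);y=(v-d["cy"]);r=np.hypot(x,y)+1e-9;k=np.tan(r/F)/r
    return (np.stack([x*k*Z,y*k*Z,Z],-1)-d["t"])@d["R"]
E
python3 - <<'E'
from h import *
from station import manip,snapshot
s=manip.sense();M,y=tool(s)
d=snapshot("wrist");P=fcloud(d);c=-d["R"].T@d["t"];print(s["tcp_pos"],"cam",c,"tool",M.T@(c-s["tcp_pos"]))
for uv in [(300,60),(250,130),(540,80),(280,180),(280,215),(280,300),(180,258),(185,275),(178,290),(160,290),(395,270),(380,260),(385,280),(410,290),(170,310),(130,330),(280,360),(280,322),(450,230)]:
    p=P[uv[1],uv[0]];print(uv,d["depth"][uv[1],uv[0]].round(3),p.round(4),"tool",(M.T@(p-s["tcp_pos"])).round(4))
E
```

```text
[ 0.47212605 -0.03926031  0.00652816] cam [ 0.4042671  -0.02236459  0.17543938] tool [-0.16880526  0.00024569 -0.07018565]
(300, 60) 0.16 [ 0.377  -0.0073  0.0004] tool [ 0.0063  0.0086 -0.1   ]
(250, 130) 0.17 [ 0.4076 -0.0421  0.0013] tool [ 0.0053 -0.018  -0.0621]
(540, 80) 0.158 [0.4083 0.1516 0.0005] tool [ 0.006   0.1705 -0.107 ]
(280, 180) 0.164 [ 0.4354 -0.0322  0.0144] tool [-0.0078 -0.0018 -0.0374]
(280, 215) 0.141 [ 0.4454 -0.0343  0.0406] tool [-0.034  -0.0015 -0.0272]
(280, 300) 0.153 [ 0.4875 -0.0447  0.0407] tool [-0.0342 -0.0017  0.0161]
(180, 258) 0.135 [ 0.4509 -0.0802  0.0521] tool [-0.0455 -0.0448 -0.0111]
(185, 275) 0.135 [ 0.4583 -0.0799  0.0542] tool [-0.0476 -0.0428 -0.0039]
(178, 290) 0.124 [ 0.4594 -0.0801  0.0654] tool [-0.0588 -0.0428 -0.0029]
(160, 290) 0.108 [ 0.4508 -0.0793  0.0801] tool [-0.0736 -0.044  -0.0114]
(395, 270) 0.123 [0.4713 0.0067 0.0645] tool [-0.058   0.0444 -0.0117]
(380, 260) 0.138 [0.4733 0.0043 0.0495] tool [-0.043   0.0425 -0.0092]
(385, 280) 0.131 [0.4787 0.0035 0.0582] tool [-0.0517  0.043  -0.0038]
(410, 290) 0.107 [0.4714 0.0074 0.0805] tool [-0.074   0.0451 -0.0118]
(170, 310) 0.112 [ 0.4608 -0.0801  0.0781] tool [-0.0716 -0.0424 -0.0015]
(130, 330) 0.08 [ 0.4482 -0.0778  0.1081] tool [-0.1015 -0.0432 -0.0143]
(280, 360) 0.076 [ 0.4612 -0.0373  0.1127] tool [-0.1061 -0.0007 -0.0113]
(280, 322) 0.158 [ 0.5011 -0.0481  0.0398] tool [-0.0333 -0.0017  0.0302]
(450, 230) 0.143 [0.4725 0.0437 0.0407] tool [-0.0342  0.0807 -0.0193]
```

Request:
play_rows --pt "-0.01 0 0 0" --pt "-0.03 0 0 0" --pt "-0.05 0.001 -0.01 0" --pt "-0.05 0.003 -0.03 0.5" --pt "-0.05 0.005 -0.05 1.5" --pt "-0.05 0.007 -0.07 2.5" --pt "-0.05 0.008 -0.078 2.6" --pt "-0.05 0.008 -0.078 2.6"

```text
t: 6.65
tcp_pos: [0.3971, -0.0126, 0.057]
tool_rot: [0.099, 0.701, -0.1, 0.699]
force: [0.3, -0.0, -0.0]
finger_gap: 0.996
```

Request:
play_rows --pt "0 0 0 0" --pt "0 0 0 0" --pt "0 0 0 0" --pt "0 0 0 0" --pt "0 0 0 0" --pt "0 0 0 0" --pt "0 0 0 0" --pt "0 0 0 0" --claw 0 --force 40

```text
t: 7.45
tcp_pos: [0.3971, -0.0125, 0.057]
tool_rot: [0.099, 0.701, -0.1, 0.699]
force: [-0.6, 0.2, 0.7]
finger_gap: -0.0
```

```bash
python3 - <<'E'
from h import *
from station import manip,snapshot
s=manip.sense();M,y=tool(s);print(s["t"],s["tcp_pos"],y,s["finger_gap"],s["force"])
d=snapshot("wrist");cv2.imwrite("pics/w4.png",d["image"]);P=fcloud(d)
T=(P-s["tcp_pos"])@M
k=(d["depth"]>0)&(abs(T[...,1])<.06)&(abs(T[...,2])<.02)&(P[...,2]>.01)
v,u=np.nonzero(k);i=np.argsort(-T[k][:,0])[:12]
for j in i:print(u[j],v[j],T[v[j],u[j]].round(4))
E
```

```text
7.45 [ 0.39709927 -0.0125468   0.05702425] -16.199676991122455 -0.0001705695841827012 [-0.55969789  0.17253012  0.70384632]
288 245 [-0.0299  0.0021 -0.0113]
283 245 [-0.0301 -0.0002 -0.0114]
278 245 [-0.0302 -0.0026 -0.0114]
271 245 [-0.0302 -0.0058 -0.0114]
286 245 [-0.0302  0.0011 -0.0114]
284 245 [-0.0303  0.0002 -0.0115]
277 245 [-0.0303 -0.003  -0.0115]
280 245 [-0.0303 -0.0016 -0.0115]
285 245 [-0.0305  0.0007 -0.0115]
270 246 [-0.0306 -0.0062 -0.0111]
292 245 [-0.0307  0.0039 -0.0116]
294 245 [-0.0308  0.0048 -0.0117]
```

View pics/w4.png

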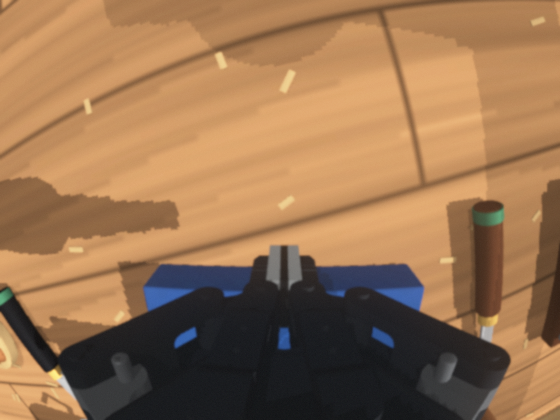

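With the jaws shut, the silver fingertips at (285,245) measure 30 mm short of the reported TCP (about 43 mm when open). The bench reads z≈0 in the same picture, so the height must be corrected by that amount. I'll reopen and descend until the real tips are near the bench.

Request:
play_rows --pt "0 0 0 0" --pt "0 0 0 0" --pt "0 0 0 0" --pt "0 0 0 0" --pt "0.01 0 0 0" --pt "0.025 0 0 0" --pt "0.04 0 0 0" --pt "0.05 0 0 0" --pt "0.058 0 0 0" --pt "0.062 0 0 0" --pt "0.066 0 0 0" --pt "0.066 0 0 0" --claw 100

```text
t: 8.7
tcp_pos: [0.3969, -0.0126, -0.0092]
tool_rot: [0.099, 0.701, -0.1, 0.699]
force: [0.2, -0.3, 0.1]
finger_gap: 0.999
```

```bash
cat >> h.py <<'E'
def tips(tag):
    from station import manip,snapshot
    s=manip.sense();M,y=tool(s);print(s["t"],s["tcp_pos"].round(4),y.round(2),s["finger_gap"],s["force"].round(1))
    d=snapshot("wrist");cv2.imwrite(f"pics/w{tag}.png",d["image"]);P=fcloud(d)
    T=(P-s["tcp_pos"])@M
    v,u=np.mgrid[:420,:560]
    for lo,hi in((150,195),(370,425)):
        k=(d["depth"]>0)&(u>lo)&(u<hi)&(v>230)&(v<310)&(abs(abs(T[...,1])-.047)<.01)&(T[...,0]<-.03)&(T[...,2]<0)
        if k.sum():
            j=np.argmin(P[...,2][k]);print("tip",u[k][j],v[k][j],"world",P[k][j].round(4),"tool",T[k][j].round(4))
    return d,P,T
E
python3 - <<'E'
from h import *
from station import manip
print(manip.hold_point_z)
tips("5")
E
```

```text
0.0187
8.7 [ 0.3969 -0.0126 -0.0092] -16.2 0.999234784313351 [ 0.2 -0.3  0.1]
tip 190 268 world [ 0.3821 -0.0529  0.03  ] tool [-0.0391 -0.0429 -0.0031]
tip 377 267 world [0.4055 0.0296 0.0297] tool [-0.0389  0.0429 -0.0037]
```

View pics/w5.png

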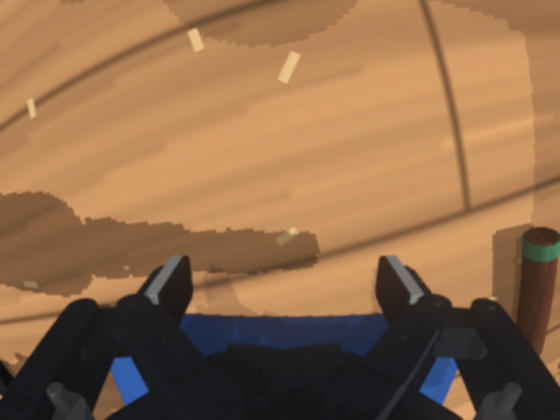

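TCP reads −9 mm without contact, which confirms the offset. The tips are at z≈30 mm and behind the rear face (row ~315). I'll go 15 mm lower, then creep forward.

Request:
play_rows --pt "0.004 0 0 0" --pt "0.008 0 0 0" --pt "0.012 0 0 0" --pt "0.015 0 0 0" --pt "0.015 0 0 0" --pt "0.015 0 0.005 0" --pt "0.015 0 0.01 0" --pt "0.015 0 0.015 0" --pt "0.015 0 0.02 0" --pt "0.015 0 0.023 0" --pt "0.015 0 0.026 0" --pt "0.015 0 0.028 0" --pt "0.015 0 0.03 0" --pt "0.015 0 0.03 0"

```text
t: 10.15
tcp_pos: [0.426, -0.0211, -0.024]
tool_rot: [0.099, 0.701, -0.1, 0.699]
force: [-0.5, 0.2, -0.7]
finger_gap: 1.003
```

```bash
python3 - <<'E'
from h import *
tips("6")
E
```

```text
10.15 [ 0.426  -0.0211 -0.024 ] -16.2 1.0025538330436468 [-0.5  0.2 -0.7]
tip 190 268 world [ 0.4112 -0.0613  0.0152] tool [-0.0392 -0.0429 -0.0031]
tip 377 267 world [0.4344 0.0211 0.0152] tool [-0.0392  0.0428 -0.0038]
```

View pics/w6.png

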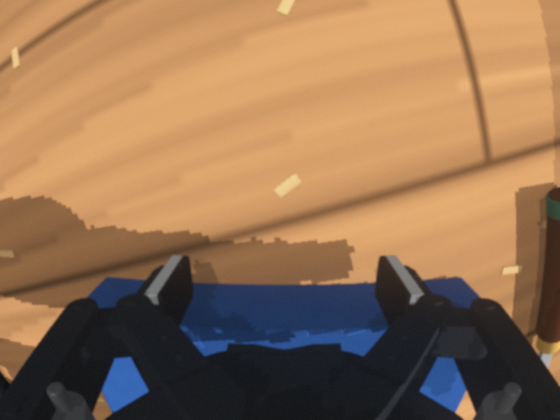

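The tips are at z≈15 mm against the dark rear face (its lower edge at row ~282). I'll do a short test push.

Request:
play_rows --pt "0 0 0.002 0" --pt "0 0 0.004 0" --pt "0 0 0.006 0" --pt "0 0 0.009 0" --pt "0 0 0.012 0" --pt "0 0 0.014 0"

```text
t: 10.8
tcp_pos: [0.4261, -0.0209, -0.0239]
tool_rot: [0.1, 0.71, -0.098, 0.69]
force: [-19.2, -0.4, 14.4]
finger_gap: 1.001
```

```bash
cat >> h.py <<'E'
def rear(d,P):
    # rear lower/upper edge of base from wrist: blue points of base top and face
    b,_=masks(d);q=P[b&(d["depth"]>0)&(P[...,2]<.03)&(P[...,2]>.005)]
    if len(q)<30:return None
    p=np.polyfit(q[:,1],q[:,0],1);return p,len(q),np.std(q[:,0]-np.polyval(p,q[:,1]))
E
python3 - <<'E'
from h import *
d,P,T=tips("7");print(rear(d,P))
state("7")
E
```

```text
10.8 [ 0.4261 -0.0209 -0.0239] -16.15 1.0007609943569502 [-19.2  -0.4  14.4]
tip 190 271 world [ 0.4136 -0.062   0.0155] tool [-0.0394 -0.043  -0.0017]
tip 377 266 world [0.4353 0.0212 0.0146] tool [-0.0385  0.0429 -0.004 ]
(array([0.28879948, 0.44456717]), 5888, np.float64(0.0003665854325735502))
10.85 [ 0.426  -0.0209 -0.0239] yaw -16.15 F [-17.2   0.4  13. ] 1.0019472073250912
((515.4476318359375, -47.686126708984375), (196.38787841796875, 158.51254272460938), 73.66795349121094) [[411.79998779296875, -119.5999984741211], [563.9000244140625, -164.1999969482422], [619.0999755859375, 24.299999237060547], [467.0, 68.80000305175781]]
crate yaw -16.332046508789062 in bay -167.3 30.8 -9.332046508789062
tcp in bay -293.1 52.1 tcp behind rear 12.6
```

View pics/w7.png

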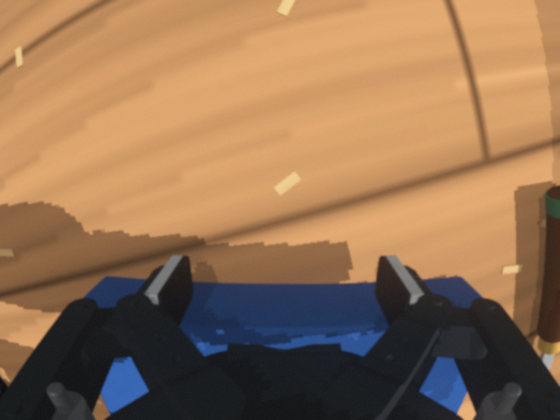

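Contact is made, with 19 N horizontal, but the hand is also bearing down about 14 N and the crate is stuck. I'll push again with a slight upward bias to remove the down-load.

Request:
play_rows --pt "-0.002 0 0.003 0" --pt "-0.004 0 0.006 0" --pt "-0.005 0 0.009 0" --pt "-0.006 0 0.012 0" --pt "-0.006 0 0.014 0"

```text
t: 11.4
tcp_pos: [0.4349, -0.0231, -0.0189]
tool_rot: [0.101, 0.714, -0.097, 0.686]
force: [-8.0, 1.9, -3.1]
finger_gap: 0.998
```

```bash
python3 - <<'E'
from h import *
from station import manip
s=manip.sense();print(s["q"],s["tau"]);print(tool(s)[0])
d,P,T=tips("8");print(rear(d,P))
E
```

```text
[-0.30961732  0.73705487  2.02584801 -0.00400734  0.41807907 -1.59497879] [-7.27408323e-01 -4.05353129e+01 -7.42153421e+00  1.09391581e-02
 -1.99973099e+00 -2.41055328e-02]
[[-3.79994956e-02  2.78018012e-01  9.59823954e-01]
 [ 1.04480257e-02  9.60575715e-01 -2.77822126e-01]
 [-9.99223137e-01 -5.28835326e-04 -3.94061320e-02]]
11.4 [ 0.4349 -0.0231 -0.0189] -16.14 0.9982201814596248 [-8.   1.9 -3.1]
tip 189 259 world [ 0.4171 -0.0626  0.0205] tool [-0.0391 -0.0429 -0.0077]
tip 377 268 world [0.4451 0.0185 0.0205] tool [-0.0393  0.0428 -0.0033]
(array([0.28902268, 0.45443067]), 5187, np.float64(0.00037588815400816446))
```

The crate slides now: its rear face moved 10 mm at about 8 N, with almost no vertical load. The tool pitches slightly, so I'll compensate for that in the rows. Continuing with a longer push.

Request:
play_rows --pt "-0.002 0 0.005 0" --pt "-0.004 0 0.01 0" --pt "-0.0045 -0.0006 0.015 -0.2" --pt "-0.0047 -0.0012 0.02 -0.5" --pt "-0.005 -0.0018 0.0245 -0.8" --pt "-0.005 -0.0024 0.029 -1" --pt "-0.0052 -0.003 0.0335 -1.3" --pt "-0.0054 -0.0036 0.038 -1.5" --pt "-0.0056 -0.0042 0.0425 -1.8" --pt "-0.0058 -0.005 0.047 -2.1" --pt "-0.006 -0.0056 0.0515 -2.3" --pt "-0.0062 -0.0062 0.056 -2.6" --pt "-0.0064 -0.0068 0.06 -2.8" --pt "-0.0066 -0.0074 0.064 -3" --pt "-0.0068 -0.008 0.068 -3.3" --pt "-0.007 -0.0086 0.072 -3.5"

```text
t: 13.05
tcp_pos: [0.497, -0.0497, -0.0159]
tool_rot: [0.081, 0.72, -0.075, 0.685]
force: [-7.9, 2.9, -3.1]
finger_gap: 1.003
```

```bash
python3 - <<'E'
from h import *
from station import manip
s=manip.sense();print(tool(s)[0])
d,P,T=tips("9");print(rear(d,P))
state("9")
E
```

```text
[[-0.04909222  0.21846031  0.9746102 ]
 [ 0.01402604  0.97584133 -0.21802976]
 [-0.99869576  0.00296635 -0.05097035]]
13.05 [ 0.497  -0.0497 -0.0159] -12.61 1.002934926836176 [-7.9  2.9 -3.1]
tip 189 260 world [ 0.4828 -0.0909  0.0224] tool [-0.0382 -0.0432 -0.0067]
tip 378 263 world [ 0.5028 -0.0069  0.0232] tool [-0.0388  0.0432 -0.0056]
(array([0.24816278, 0.52298442]), 4703, np.float64(0.006034431675113243))
13.1 [ 0.4983 -0.0503 -0.0158] yaw -12.6 F [-7.9  2.5 -2.1] 1.001185030886595
((588.937255859375, -71.65821075439453), (195.76947021484375, 156.1380157470703), 77.58395385742188) [[491.6000061035156, -150.5], [644.0999755859375, -184.0], [686.2000122070312, 7.199999809265137], [533.7000122070312, 40.70000076293945]]
crate yaw -12.416046142578125 in bay -89.9 18.2 -5.416046142578125
tcp in bay -217.8 31.7 tcp behind rear 13.5
```

View pics/t9.png

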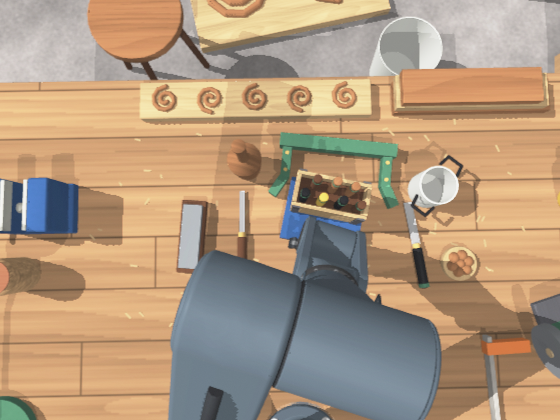

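View pics/w9.png

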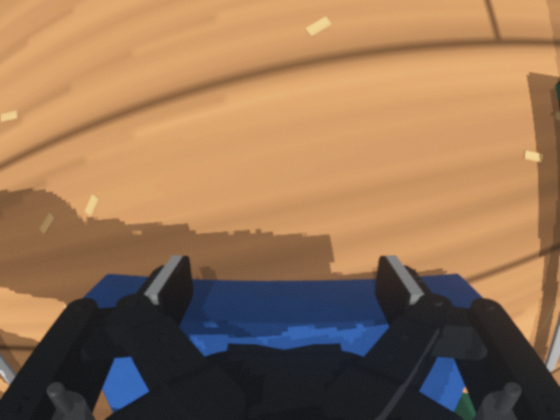

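The crate is upright and entering the bay at (−90, +18) mm and −5.4° in the bay frame. In the top view its left front corner is near (290,185), inside the left cleat. I'll push on with more sideways travel and hold the yaw for now.

Request:
play_rows --pt "-0.002 -0.001 0.005 0" --pt "-0.003 -0.002 0.01 0" --pt "-0.0035 -0.003 0.014 0" --pt "-0.004 -0.004 0.018 0" --pt "-0.0042 -0.005 0.022 0" --pt "-0.0044 -0.006 0.026 0" --pt "-0.0046 -0.007 0.03 0" --pt "-0.0048 -0.008 0.034 0" --pt "-0.005 -0.009 0.038 0" --pt "-0.0052 -0.01 0.042 -0.1" --pt "-0.0054 -0.011 0.046 -0.2" --pt "-0.0056 -0.012 0.05 -0.3" --pt "-0.0058 -0.013 0.054 -0.4"

```text
t: 14.45
tcp_pos: [0.5432, -0.0726, -0.0141]
tool_rot: [0.078, 0.724, -0.071, 0.682]
force: [-6.6, 3.1, -3.3]
finger_gap: 1.002
```

```bash
python3 - <<'E'
from h import *
from station import manip
s=manip.sense();print(tool(s)[0])
d,P,T=tips("10");print(rear(d,P))
state("10")
E
```

```text
[[-0.05807903  0.21004663  0.97596477]
 [ 0.01686425  0.97768193 -0.20941262]
 [-0.99816954  0.00429643 -0.0603251 ]]
14.45 [ 0.5432 -0.0726 -0.0141] -12.11 1.0023542525990494 [-6.6  3.1 -3.3]
tip 190 267 world [ 0.5327 -0.1142  0.0253] tool [-0.0394 -0.0427 -0.0038]
tip 377 267 world [ 0.5509 -0.0305  0.025 ] tool [-0.0388  0.0429 -0.0036]
(array([0.24664288, 0.57536916]), 4292, np.float64(0.00700113873134999))
14.5 [ 0.5445 -0.0732 -0.014 ] yaw -12.12 F [-6.5  1.9 -2.6] 1.0030546375489195
((650.0042724609375, -24.9371337890625), (56.238868713378906, 158.94935607910156), 78.53041076660156) [[566.5, -36.70000076293945], [722.2999877929688, -68.30000305175781], [733.5, -13.199999809265137], [577.7000122070312, 18.399999618530273]]
crate yaw -11.469589233398438 in bay -36.4 72.7 -4.4695892333984375
tcp in bay -169.2 14.6 tcp behind rear 12.8
```

View pics/t10.png

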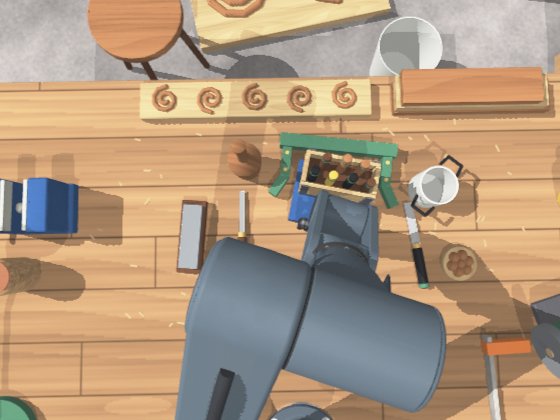

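The crate is at about (−43, +1) mm, −5.1° (from its visible rear-left corner near (291,218)). Next I'll turn it square while moving forward.

Request:
play_rows --pt "-0.001 -0.0005 0.005 0" --pt "-0.0015 -0.001 0.01 -0.3" --pt "-0.002 -0.002 0.014 -0.9" --pt "-0.0022 -0.003 0.018 -1.6" --pt "-0.0024 -0.004 0.022 -2.3" --pt "-0.0026 -0.005 0.026 -3" --pt "-0.0029 -0.006 0.03 -3.7" --pt "-0.0032 -0.007 0.034 -4.4" --pt "-0.0034 -0.007 0.038 -5.1" --pt "-0.0036 -0.007 0.041 -5.1"

```text
t: 15.55
tcp_pos: [0.5787, -0.0877, -0.0143]
tool_rot: [0.049, 0.729, -0.038, 0.682]
force: [-8.1, 0.3, -2.9]
finger_gap: 1.003
```

```bash
python3 - <<'E'
from h import *
from station import manip
s=manip.sense();print(tool(s)[0])
d,P,T=tips("11")
b,_=masks(d);q=P[b&(d["depth"]>0)&(P[...,2]<.03)&(P[...,2]>.006)&(abs(P[...,1]+.09)<.09)&(P[...,0]<.66)]
p=np.polyfit(q[:,1],q[:,0],1);print(p,np.std(q[:,0]-np.polyval(p,q[:,1])),np.degrees(np.arctan(p[0])))
state("11")
E
```

```text
[[-0.06570075  0.12296573  0.99023373]
 [ 0.01888422  0.99235339 -0.121976  ]
 [-0.99766066  0.01068588 -0.06752047]]
15.55 [ 0.5787 -0.0877 -0.0143] -7.02 1.0032826665357413 [-8.1  0.3 -2.9]
tip 190 267 world [ 0.5728 -0.1308  0.0235] tool [-0.0381 -0.043  -0.0032]
tip 377 271 world [ 0.5848 -0.0455  0.0254] tool [-0.0392  0.0431 -0.0018]
[0.12360776 0.60310677] 0.0003856532527923222 7.046460952147614
15.6 [ 0.5792 -0.0878 -0.0143] yaw -7.02 F [-7.3 -0.1 -2.6] 0.9981748354242677
((681.0157470703125, -33.18830108642578), (60.380165100097656, 160.95057678222656), 83.07664489746094) [[597.5, -53.5], [757.2999877929688, -72.9000015258789], [764.5, -12.899999618530273], [604.7999877929688, 6.5]]
crate yaw -6.9233551025390625 in bay -5.5 71.0 0.0766448974609375
tcp in bay -132.9 4.3 tcp behind rear 12.5
```

View pics/t11.png

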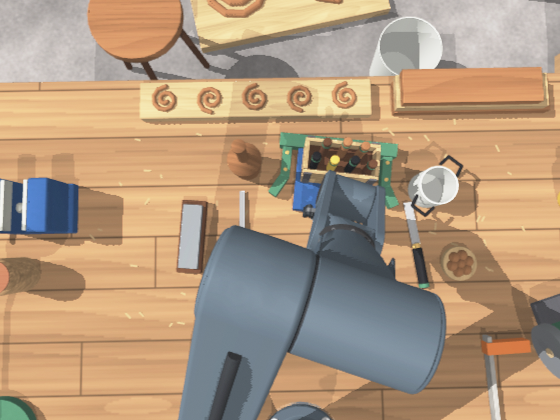

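The crate is square now: rear face yaw −7.05° against the bay's −7.0°, about 2 mm off centre, with about 6 mm to go. I'll press it home against the stop.

Request:
play_rows --pt "-0.0005 0 0.004 0" --pt "-0.001 0 0.008 0" --pt "-0.0012 0 0.011 0" --pt "-0.0013 0 0.014 0" --pt "-0.0014 0 0.017 0" --pt "-0.0016 0 0.02 0" --pt "-0.0018 0 0.023 0" --pt "-0.002 0 0.026 0" --pt "-0.002 0 0.026 0" --pt "-0.002 0 0.026 0"

```text
t: 16.65
tcp_pos: [0.5787, -0.087, -0.0188]
tool_rot: [0.05, 0.747, -0.035, 0.662]
force: [-38.0, -6.0, 4.2]
finger_gap: 1.006
```

```bash
cat >> h.py <<'E'
def rw(tag):
    d,P,T=tips(tag)
    b,_=masks(d);q=P[b&(d["depth"]>0)&(P[...,2]<.03)&(P[...,2]>.006)&(abs(P[...,1]+.09)<.09)&(P[...,0]<.66)]
    p=np.polyfit(q[:,1],q[:,0],1);print("rear",p,np.std(q[:,0]-np.polyval(p,q[:,1])),np.degrees(np.arctan(p[0])))
E
python3 - <<'E'
from h import *
from station import manip
s=manip.sense();print(tool(s)[0])
rw("12")
state("12")
E
```

```text
[[-0.11947513  0.1210059   0.98543557]
 [ 0.02894667  0.99254758 -0.11836969]
 [-0.99241513  0.01438284 -0.12208746]]
16.65 [ 0.5787 -0.087  -0.0188] -6.85 1.0055686349139408 [-38.   -6.    4.2]
tip 190 269 world [ 0.5755 -0.1302  0.0202] tool [-0.0395 -0.0427 -0.0029]
tip 377 269 world [ 0.5861 -0.045   0.0205] tool [-0.0386  0.0432 -0.0025]
rear [0.12203756 0.60634468] 0.00030857342993504983 6.9578318358659885
16.7 [ 0.5787 -0.087  -0.0188] yaw -6.85 F [-37.1  -5.8   4.3] 1.000083373471795
((683.8173828125, -31.635345458984375), (57.8016357421875, 161.26805114746094), 83.34675598144531) [[600.4000244140625, -51.0], [760.5999755859375, -69.69999694824219], [767.2999877929688, -12.300000190734863], [607.0999755859375, 6.400000095367432]]
crate yaw -6.6532440185546875 in bay -3.1 73.0 0.3467559814453125
tcp in bay -133.5 5.1 tcp behind rear 15.8
```

The force rose to 38 N against about 8 N for sliding and the crate stopped, so it's hard against the stop bar. I'll back straight off, lift, and swing aside to check.

Request:
play_rows --pt "0 0 -0.005 0" --pt "0 0 -0.01 0" --pt "0 0 -0.02 0" --pt "0 0 -0.035 0" --pt "0 0 -0.05 0" --pt "0 0 -0.07 0" --pt "0 0 -0.085 0" --pt "0 0 -0.085 0"

```text
t: 17.55
tcp_pos: [0.4948, -0.0767, -0.0075]
tool_rot: [0.05, 0.747, -0.035, 0.662]
force: [0.6, 0.1, -0.2]
finger_gap: 0.998
```

Request:
play_rows --pt "-0.03 0 0 0" --pt "-0.06 0 -0.01 0" --pt "-0.1 0 -0.02 0" --pt "-0.14 0 -0.03 0" --pt "-0.18 0 -0.03 0" --pt "-0.22 0.01 -0.03 0" --pt "-0.24 0.04 -0.03 0" --pt "-0.24 0.08 -0.03 0" --pt "-0.24 0.12 -0.03 0" --pt "-0.24 0.16 -0.03 0" --pt "-0.24 0.2 -0.03 0" --pt "-0.24 0.24 -0.03 0" --pt "-0.24 0.28 -0.03 0" --pt "-0.24 0.32 -0.03 0" --pt "-0.24 0.36 -0.03 0" --pt "-0.24 0.36 -0.03 0"

```text
t: 19.15
tcp_pos: [0.5392, 0.283, 0.2405]
tool_rot: [0.049, 0.745, -0.031, 0.664]
force: [-0.2, -1.0, 0.2]
finger_gap: 1.003
```

```bash
python3 - <<'E'
from h import *
from station import snapshot
import pickle
d=state("13")
o=measure(d)
P=cloud(d)
eb=np.array([np.cos(BA),np.sin(BA)]);nb=np.array([-eb[1],eb[0]])
d0=pickle.load(open("top0.pkl","rb"))
# changes vs start
df=cv2.absdiff(d["image"],d0["image"]).max(2)>60
for n,(x0,y0,x1,y1) in dict(gA=(232,185,252,280),gB=(400,200,432,290),mallet=(225,135,262,180),pail=(405,150,465,218),stone=(175,198,208,276),ros=(440,242,480,282),bar=(278,130,400,160)).items():
    print(n,df[y0:y1,x0:x1].mean().round(3))
cv2.imwrite("pics/t13z.png",cv2.resize(d["image"][110:260,230:430],None,fx=4,fy=4,interpolation=2))
s=snapshot("scene");cv2.imwrite("pics/s13z.png",cv2.resize(s["image"][100:280,110:380],None,fx=2.9,fy=2.9,interpolation=2))
E
```

```text
19.15 [0.5392 0.283  0.2405] yaw -6.51 F [-0.2 -1.   0.2] 1.0034738485516137
((675.0469970703125, -100.56010437011719), (196.5631103515625, 161.5516357421875), 82.9827880859375) [[582.9000244140625, -188.1999969482422], [743.2000122070312, -208.0], [767.2000122070312, -12.899999618530273], [606.9000244140625, 6.900000095367432]]
crate yaw -7.0172119140625 in bay -3.5 3.3 -0.0172119140625
tcp in bay -217.9 367.5 tcp behind rear 99.5
base 2204 medz 0.0386230405890368
bar 536 medz 0.037495118249105716
gA 0.0
gB 0.09
mallet 0.0
pail 0.036
stone 0.103
ros 0.0
bar 0.252
```

View pics/t13z.png

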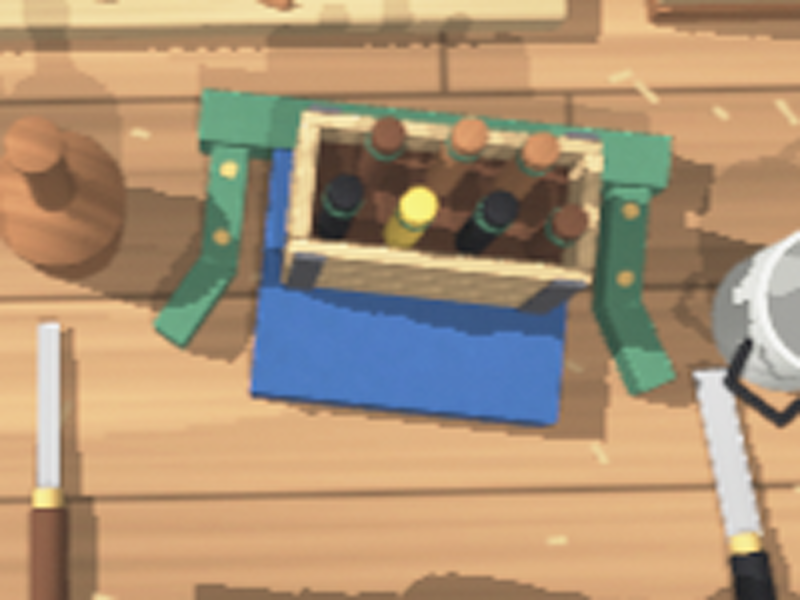

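View pics/s13z.png

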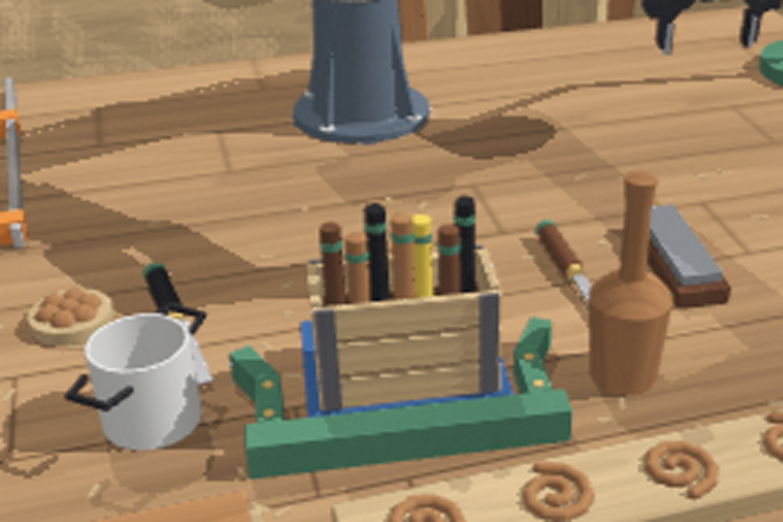

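```bash
python3 - <<'E'
from h import *
import pickle
d=pickle.load(open("t13.pkl","rb"));P=cloud(d);b,g=masks(d)
eb=np.array([np.cos(BA),np.sin(BA)])
for u in (299,300,301,302):
    print(u,[(v,d["image"][v,u].tolist(),'b' if b[v,u] else 'g' if g[v,u] else '-',round(float(onplane(d,(u,v),.04)[0,:2]@eb*1000),1)) for v in range(143,152)])
d0=pickle.load(open("top0.pkl","rb"))
for n,k,z in (("gB",(400,200,432,290),0),):
    x0,y0,x1,y1=k
    for D in(d0,d):
        h=D["image"][y0:y1,x0:x1];m=h.max(2)<50;v,u=np.nonzero(m);print(n,m.sum(),u.mean()+x0,v.mean()+y0)
E
```

```text
299 [(143, [115, 145, 94], '-', 773.1), (144, [114, 144, 94], '-', 770.5), (145, [113, 142, 90], 'g', 767.8), (146, [116, 135, 87], 'g', 765.2), (147, [140, 101, 65], 'b', 762.5), (148, [181, 117, 76], 'b', 759.9), (149, [180, 116, 75], 'b', 757.2), (150, [172, 112, 73], 'b', 754.6), (151, [170, 110, 71], 'b', 752.0)]
300 [(143, [114, 144, 93], '-', 773.4), (144, [115, 144, 94], '-', 770.7), (145, [113, 143, 91], 'g', 768.1), (146, [114, 134, 86], 'g', 765.5), (147, [135, 96, 63], 'b', 762.8), (148, [170, 109, 72], 'b', 760.2), (149, [170, 110, 73], 'b', 757.5), (150, [170, 110, 72], 'b', 754.9), (151, [169, 109, 71], 'b', 752.2)]
301 [(143, [115, 143, 92], 'g', 773.7), (144, [114, 144, 93], '-', 771.0), (145, [113, 143, 92], 'g', 768.4), (146, [112, 136, 88], '-', 765.7), (147, [117, 92, 60], 'b', 763.1), (148, [169, 108, 71], 'b', 760.4), (149, [169, 109, 72], 'b', 757.8), (150, [169, 109, 71], 'b', 755.1), (151, [170, 110, 72], 'b', 752.5)]
302 [(143, [114, 142, 91], 'g', 773.9), (144, [113, 143, 92], 'g', 771.3), (145, [113, 143, 92], 'g', 768.6), (146, [111, 135, 88], '-', 766.0), (147, [114, 95, 62], '-', 763.3), (148, [169, 110, 74], 'b', 760.7), (149, [160, 111, 81], 'b', 758.1), (150, [166, 121, 94], '-', 755.4), (151, [160, 110, 79], 'b', 752.8)]
gB 129 420.4341085271318 259.0
gB 258 420.14728682170545 267.23643410852713
```

Blue meets green with no bench pixels between them, and gouge_b's outline is where it was at the start; only its shading differs. I'm handing in.

```bash
python3 -c "
from station import manip
s=manip.sense();print(s['t'],s['force'].round(1),abs(s['qd']).max());print(manip.sign_off())"
```

```text
19.25 [ 0.4 -0.7  0.1] 0.039288618121723635
the job is handed in; nothing more can be done
None
```

The crate is parked in the bay, upright and square against the stop bar, and I handed the job in at 19.25 s. I pushed it low on the rear face of the blue base with the fingers open.

**Last checks**
- **Seating:** the crate's yaw is within about 0.1° of the bay's, and it sits about 3 mm off centre sideways. In the top view, blue meets green with no bench showing between them where the seam is visible, at the left front corner. The push force rose from about 8 N to 38 N as the crate stopped.
- **Hand:** it is up and to the side, with about 0 N on it.
- **Other tools:** they look unmoved. The before/after picture comparison did flag small changes at gouge_b, the pail and the oilstone. I put these down to the arm and its shadows. Gouge_b's blade tip is still where it was; I did not re-measure the other two.

**What disagreed or went wrong**
- **Finger height:** the real fingertips sit about 30 mm (shut) to 40 mm (open) short of the reported TCP. My first pass went over the base without touching it, so I backed off and lowered the hand.
- **First push:** it stuck at 19 N with the hand bearing down about 14 N. A slight upward bias fixed that.
- **Arm tilt:** the arm yielded under load and tilted the tool, about 7° at the end.
- **Seating depth:** the top-camera estimate puts the crate about 3 mm short of home. That is within the uncertainty of my edge measurement, and the contact force and the closed seam both say it is seated.

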